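# Start and screw home a lug lid on a storage jar

### The job

Pick up the winged metal screw lid from the worktop and set it level on the threaded mouth of the white jar that stands in the round holder. Turn it gently backward (anticlockwise from above) until you feel its lugs drop past the thread starts, then screw it forward (clockwise) until it is fully home, without wrenching the jar round in its holder. Let go of the lid, and do not shift the other things on the worktop.

Things in the scene. Friction and masses are not known exactly. Their poses are not given: they have to be found in the camera images.
- lid: loose aluminium screw lid, 66 mm across, 46 mm tall, 0.08 to 0.17 kg, right way up on the worktop. Origin: centre of the skirt's lower edge; z up. Under it the skirt is hollow (59 mm bore, 20 mm deep), with three equal lugs 120 degrees apart just inside its lower edge, reaching in to 24 mm from the axis. Heights below are those of this origin
- wing (a point): centre of the wing grip on top of the lid, 35 mm above the lid's origin; the wing is 46 mm long (along the lid's x), 16 mm thick (along y) and stands from 24 to 46 mm above the lid's origin: grasp it across its thickness from above
- holder: low round holder, 124 mm across, with a 34 mm high steel collar, fixed to the worktop; it grips a plain white jar (80 mm across, shoulder 77 mm above the worktop). Origin: centre of the underside, z up
- mouth (a point): centre of the jar's rim, 106 mm above the worktop; z up; its x and y say nothing of where the thread starts lie, which must be felt. The neck is 46 mm across, its rim bevelled so that it centres a lid up to about 3 mm off. A lid screwed home has its origin 20 mm below this point, its inside resting on the rim
- thread_top (a point): on the jar's axis, 98 mm above the worktop: height of the flat tops of the three-start right-hand thread. A lid not started rests on them, origin 9 mm below the rim (5.5 mm if its lugs sit on the narrow stops), and turns backward with some friction for at most 1.9 rad until its lugs drop into the gaps. Turned forward there, it meets the stops and never starts
- thread_start (a point): on the jar's axis, 16 mm below the rim, 90 mm above the worktop: height of the lid's origin once its lugs have dropped about 7 mm into the gaps, where they have 0.2 rad of play and a stop behind. From the stop it turns clockwise 1.2 to 1.5 rad to home: level at first, then sinking 4.4 mm per rad, then stiff within 0.2 rad more. A downward push of 2 to 5 N keeps it on the thread
- jar (a joint): twist of the jar in the rubber of its holder, rad, positive anticlockwise from above, 0 unloaded: a spring of 3 N m per rad. Beyond 0.15 rad (0.45 N m) either way the jar counts as wrenched round
- salt_shaker: bystander: salt shaker, 44 mm across, 90 mm tall, origin under its centre
- spice_jar: bystander: spice jar with a dark cap, 44 mm across, 105 mm tall, origin under its centre
- bean_tin: bystander: short food tin, 75 mm across, 58 mm tall, origin under its centre
- sugar_jar: bystander: squat ribbed open glass jar, 92 mm across, 74 mm tall, origin under its centre
- bottle_opener: bystander: bottle opener lying flat, 174 x 41 x 20 mm, long along its x, origin under its centre
There are look-alikes about, which are no part of the job. There is more than one size of the lid; the job needs the smaller.

How it is judged (in metres and radians):
On the way:
1. the lid has been set level on the jar's mouth (horizontal distance between lid and mouth below 0.003 m and z of lid in the frame of mouth below -0.004 m and angle between lid's own z axis and vertical below 0.08 rad), for 0.2 s.
At the end, for the whole second after the job is handed in: The lid sits on the jar level (within 0.05 rad), within 3 mm of the mouth's axis and screwed home: its lower edge at least 18.5 mm below the rim (20 mm is fully home, only dropped in is 16 mm), at rest and let go (horizontal distance between lid and mouth below 0.003 m and z of lid in the frame of mouth below -0.0185 m and angle between lid's own z axis and vertical below 0.05 rad and linear speed of lid below 0.01 m/s); the robot touches nothing.
It fails at once if the jar was wrenched more than 0.15 rad round in its holder (value of joint jar above 0.15 rad or value of joint jar below -0.15 rad).
It fails at once if another thing on the worktop was shifted by more than 30 mm (distance of any of salt_shaker, spice_jar, bean_tin, sugar_jar, bottle_opener from where it was at the start of the episode above 0.03 m).
It also fails if it takes over 72 s, if anything falls off the work surface, if the arm or the gripper's body presses on something with over 40 N, if the wrist force passes 120 N, or if a joint passes its speed limit or range.

### The arm

A 6-joint arm with a two-finger parallel gripper is mounted at the origin on a cart in front of the work surface, level with it; the furniture and walls round the work are solid. World frame = base frame: x ahead of the robot, y to its left, z up, the work surface at z = 0. Lengths are in mm, angles in rad, forces in N, time in s.
With the tool pointing down it reaches from about 150 to 775 mm from the base axis. Payload 6.1 kg.
Tool frame: the origin (TCP) lies on the front face of the gripper's body, between the roots of the fingers; the fingertips stand 73 mm ahead of it and the grasp point (between the pads) lies 54 mm ahead of it; z points along the fingers, y is the line along which they close (so a half turn about z gives the same grasp; the last joint's range is limited). The gripper opens to 85 mm and grips with 20 to 120 N. Pads are 22 mm wide; open, the fingers measure 114 mm over their backs; the gripper's body (76 mm by 85 mm) begins 54 mm behind the grasp point. The pads swing forward as they close: fully open they stand 13 mm farther back than shut.
Start: joints at [1.34, 0.126, -0.04, 1.405, 0, 1.571], TCP at [120.092, 511.064, 303.895] pointing down, gripper open.
Joint ranges: [-2.72, 2.72], [-0.95, 1.95], [-1.27, 1.35], [-1.78, 2.02], [-1.46, 1.47], [-3.14, 3.14]. Speed limits (rad/s): [2.39, 2.39, 3.01, 3.14, 3.14, 3.14].

### API

Orientations are given as a unit quaternion [x, y, z, w].
In Python, from bench import arm gives the robot as it stands.
- The arm moves only by the tool jog_arm, never from a script. Its argument "increments" is one flat list of numbers, 5 for each row, row after row: the opening, from -1 (shut) to 1 (fully open), then the shift along the tool's x, y, z in cm, then the turn about the tool's z in rad. A call has 1 to 20 rows; each row shifts and turns the commanded pose from where the row before left it, along the tool's axes as they then stand; what a row does not reach is not made up. A row lasts 1/10 s, in which the tool goes at most 50 mm and 8.59 degrees, less where a joint would pass 70% of its speed; a pose out of reach is approached as far as the arm can. A call is refused whole if a number of a shift passes 5 or a number of a turn 0.15, either way. A call with a gripper value outside its range is refused whole. The fingers move at their own pace and stop on an object; the grip force is fixed at half the most. Time passes only in rows, so rows that do not move let the fingers close. It gives the time, the measured TCP pose, the force, the opening and the grip force at its end, in the units of the state.
- arm.get_state(): the state, without advancing time (a new reading comes with each control period).
- arm.capture(name): name is "scene" or "top" or "wrist"; returns a dict with "frame" (400x640x3 uint8, red, green, blue), "fx", "fy", "cx", "cy" (pixels), "dist_coeffs" ([k1, k2, p1, p2, k3] as OpenCV has them; the pictures are not rectified), "extrinsics" (4x4, takes a point from world to camera coordinates). Camera axes: x right, y down, z forward; pixel columns grow to the right and rows downward; lengths in mm; the calibration is good to about 2 mm. A picture is of the moment at which its call begins. There is no depth.
- arm.job_done(): hands the job in; it is judged then, once.
The state is a dict: "time": time; "q": joint angles; "joint_velocities": joint speeds; "joint_torque": joint torques, N m; "position": TCP position; "tcp_rot": TCP orientation; "wrist_force": force on the tool from outside, world axes, zero at the start; "ft_torque": the same for the moment, N m; "grip_width": opening from 0.0 (shut) to 1.0 (fully open); "finger_force": force on a finger pad.
Only numpy, scipy, OpenCV 4.12 (cv2) and the standard library are available. Lean on these libraries where they do the work, as an engineer would, in place of code of your own. Each camera call takes 0.05 s, during which the arm holds its last target. There are 200 camera calls.

## Working session

There is one attempt and no reset: what is moved stays moved. The work goes in short steps, Python scripts to look and compute and a tool call to move; the robot and the scene stay as the last step left them, time stands still between calls to the robot, and variables do not carry over. Pictures are saved under pics/ and viewed, at most 10 in all, crops included, and the job is handed in when it is done.

Besides the shell and the picture viewer there is one more tool, called after "Request:" by a JSON object that holds its "method" and its "body". jog_arm: Moves the arm, as the interface text tells. Its arguments: {"type":"object","properties":{"increments":{"type":"array"}},"required":["increments"]}

```bash
mkdir -p pics; cat > h.py <<'E'
import numpy as np, cv2
from bench import arm
def cap(n,f=None):
    c=arm.capture(n)
    if f: cv2.imwrite(f'pics/{f}.png',c['frame'][:,:,::-1])
    return c
def ray(c,u,v,z):
    K=np.array([[c['fx'],0,c['cx']],[0,c['fy'],c['cy']],[0,0,1]])
    p=cv2.undistortPoints(np.array([[[u,v]]],float),K,np.array(c['dist_coeffs']))[0,0]
    E=np.array(c['extrinsics']);R=E[:3,:3];o=-R.T@E[:3,3];d=R.T@np.array([p[0],p[1],1])
    return o+d*(z-o[2])/d[2]
E
python3 - <<'E'
from h import *
a=cap('scene','scene');b=cap('top','top')
for c in(a,b):
    E=np.array(c['extrinsics']);print(c['fx'],(-E[:3,:3].T@E[:3,3]).round())
print(arm.get_state())
E
```

```text
370.23916956347824 [ 219. -498.  736.]
393.5760504785902 [480. -50. 962.]
{'time': 0.1, 'q': array([ 1.33998714e+00,  1.26403501e-01, -4.04736263e-02,  1.40542159e+00,
        5.96259619e-06,  1.57078923e+00]), 'joint_velocities': array([-0.00013058, -0.00053183,  0.00057737,  0.00044901,  0.00059477,
        0.00040086]), 'joint_torque': array([ 1.97690722e-03, -4.36906385e+01,  3.53604734e+01,  1.36598505e-02,
        1.76884937e-04, -1.57819997e-06]), 'position': array([120.04387718, 510.83718061, 303.17757876]), 'tcp_rot': array([ 1.15145044e-01,  9.93348405e-01, -7.45856029e-04, -8.94633267e-05]), 'wrist_force': array([0.06671415, 0.51083655, 0.40651538]), 'ft_torque': array([-0.00501265, -0.0114231 ,  0.02033318]), 'finger_force': 0.0, 'grip_width': 1.0045112740226423}
```

View pics/scene.png

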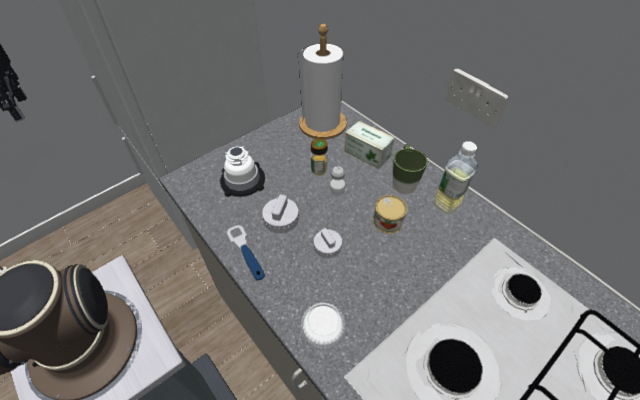

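View pics/top.png

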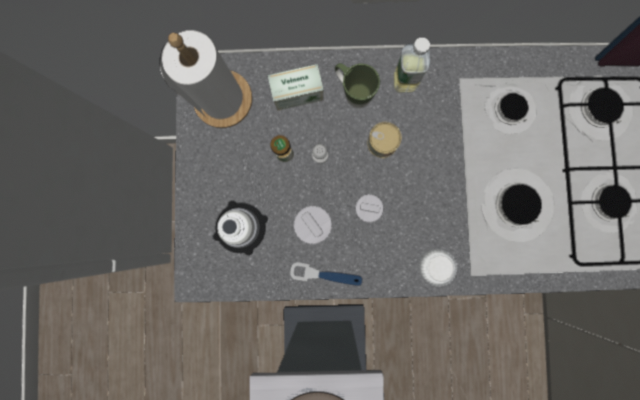

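The scene view shows the jar in its holder at (240,165). The two winged lids are at (280,212), large, and (328,241), small. In the top view they are the jar (237,228), the large lid (313,224) and the small lid (369,208). The small one should be the target, so I'll measure it and check it in a crop.

```bash
cat > m.py <<'E'
from h import *
c=cap('top');f=c['frame'];s=cap('scene')
hsv=cv2.cvtColor(f,cv2.COLOR_RGB2HSV)
m=((hsv[...,2]>135)&(hsv[...,1]<60)).astype(np.uint8)
m=cv2.morphologyEx(m,cv2.MORPH_CLOSE,np.ones((5,5)))
for name,(x0,y0,x1,y1) in dict(small=(345,185,395,235),large=(285,198,340,250)).items():
    cs,_=cv2.findContours(m[y0:y1,x0:x1].copy(),cv2.RETR_EXTERNAL,cv2.CHAIN_APPROX_NONE)
    k=max(cs,key=cv2.contourArea);(u,v),r=cv2.minEnclosingCircle(k);u+=x0;v+=y0
    P=ray(c,u,v,22);Q=ray(c,u+r,v,22);A=cv2.contourArea(k)
    print(name,u,v,r,P.round(1),'dia',2*np.linalg.norm(P-Q),'area r',np.sqrt(A/np.pi))
t=cv2.resize(f[180:250,205:405],None,fx=4,fy=4,interpolation=cv2.INTER_CUBIC)
g=cv2.resize(s['frame'][140:220,210:310],None,fx=4,fy=4,interpolation=cv2.INTER_CUBIC)
g2=cv2.resize(s['frame'][215:275,290:370],None,fx=4,fy=4,interpolation=cv2.INTER_CUBIC)
o=np.zeros((600,800,3),np.uint8);o[:280]=t;o[280:600,:400]=g;o[280:520,420:740]=g2
cv2.imwrite('pics/crop.png',o[:,:,::-1])
E
python3 m.py
```

```text
small 368.88317680358887 207.94859886169434 14.01936149597168 [ 542.6 -138.6   22. ] dia 67.13903603430839 area r 13.434347973244154
large 312.22846031188965 224.593994140625 19.253061294555664 [506.2  -2.2  22. ] dia 91.84300947214513 area r 18.58403149237035
```

View pics/crop.png

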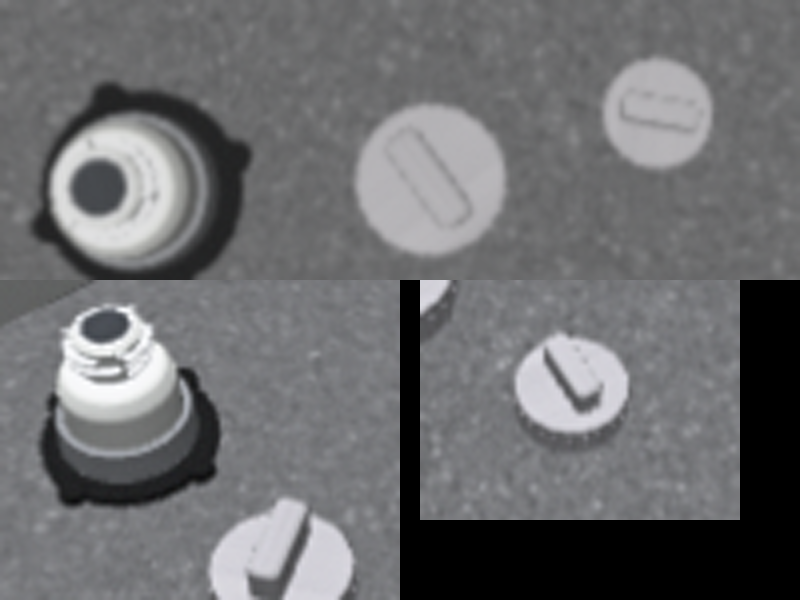

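The crop confirms it: the small lid, top view (369,208), measures 67 mm across. The other, at (312,225), measures 92 mm and is the look-alike. The jar's dark opening is near (229,227) in top and (236,151) in scene. Next I'll measure the mouth.

```bash
cat > j.py <<'E'
from h import *
def dark(c,x0,y0,x1,y1,th=110):
    g=cv2.cvtColor(c['frame'],cv2.COLOR_RGB2GRAY)[y0:y1,x0:x1]
    m=(g<th).astype(np.uint8)
    cs,_=cv2.findContours(m,cv2.RETR_EXTERNAL,cv2.CHAIN_APPROX_NONE)
    k=[q for q in cs if 60<cv2.contourArea(q)<400 and cv2.boundingRect(q)[0]>0]
    for q in k:
        e=cv2.fitEllipse(q);M=cv2.moments(q);u=x0+M['m10']/M['m00'];v=y0+M['m01']/M['m00'];print(u,v,e[1],ray(c,u,v,106).round(1))
dark(cap('top'),219,216,245,240)
dark(cap('scene'),222,140,252,162)
E
python3 j.py
```

```text
229.1024531024531 226.26262626262627 (11.975065231323242, 12.440321922302246) [504.6 174.9 106. ]
```

Request:
{"method": "jog_arm", "body": {"increments": [1,-2.5,-3.0,0,0.1,1,-2.5,-3.0,0,0.1]}}

```text
time: 0.5
position: [151.7, 439.4, 303.2]
tcp_rot: [0.215, 0.977, -0.001, 0.0]
wrist_force: [0.5, -0.1, 0.4]
grip_width: 1.002
finger_force: 0.0
```

```bash
cat > st.py <<'E'
from bench import arm
import numpy as np
from scipy.spatial.transform import Rotation as R
s=arm.get_state();M=R.from_quat(s['tcp_rot']).as_matrix()
print('t',s['time'],'q',s['q'].round(3),'pos',s['position'].round(1),'xyaw',np.arctan2(M[1,0],M[0,0]).round(4),'z',M[:,2].round(4),'F',s['wrist_force'].round(2),'T',s['ft_torque'].round(3),'grip',round(s['grip_width'],3),round(s['finger_force'],1))
def togo(x,y,z):
    print('togo tool cm',(M.T@(np.array([x,y,z])-s['position'])/10).round(3))
E
python3 st.py
```

```text
t 0.5 q [ 1.239  0.013 -0.163  1.396 -0.     1.672] pos [151.7 439.4 303.2] xyaw 2.7083 z [-1.e-04 -1.e-03 -1.e+00] F [ 0.5  -0.1   0.36] T [ 0.015 -0.045  0.011] grip 1.002 0.0
```

Request:
{"method": "jog_arm", "body": {"increments": [1,-2.98,-1.8,0,0,1,-2.98,-1.8,0,0,1,-2.98,-1.8,0,0,1,-2.98,-1.8,0,0,1,-2.98,-1.8,0,0,1,-2.98,-1.8,0,0,1,-2.98,-1.8,0,0,1,-2.98,-1.8,0,0,1,-2.98,-1.8,0,0,1,-2.98,-1.8,0,0,1,-2.98,-1.8,0,0,1,-2.98,-1.8,0,0,1,-2.98,-1.8,0,0,1,-2.98,-1.8,0,0,1,-2.98,-1.8,0,0,1,-2.98,-1.8,0,0,1,-2.98,-1.8,0,0,1,-2.98,-1.8,0,0,1,-2.98,-1.8,0,0,1,-2.98,-1.8,0,0]}}

```text
time: 2.5
position: [543.3, -137.7, 303.8]
tcp_rot: [0.214, 0.977, 0.0, 0.0]
wrist_force: [0.8, 0.9, 0.6]
grip_width: 1.004
finger_force: 0.0
```

Request:
{"method": "jog_arm", "body": {"increments": [1,0,0,1,0.14,1,0,0,1,0.14,1,0,0,1,0.14,1,0,0,1,0.14,1,0,0,1,0.14,1,0,0,1,0.14,1,0,0,1,0.14,1,0,0,1,0.14,1,0,0,1,0.14,1,0,0,0,0,1,0,0,0,0,1,0,0,0,0]}}

```text
time: 3.7
position: [542.9, -136.4, 214.5]
tcp_rot: [0.747, 0.664, 0.0, 0.0]
wrist_force: [0.1, 0.1, 0.5]
grip_width: 1.003
finger_force: 0.0
```

```bash
python3 st.py; python3 -c "
from h import *
c=cap('wrist','w1');E=np.array(c['extrinsics']);print(E.round(2),(-E[:3,:3].T@E[:3,3]).round(),c['fx'])"
```

```text
t 3.7 q [-0.246  0.204 -0.142  1.224 -0.     1.442] pos [ 542.9 -136.4  214.5] xyaw 1.4531 z [ 8.e-04 -2.e-04 -1.e+00] F [0.07 0.12 0.5 ] T [ 0.02  -0.023  0.009] grip 1.003 0.0
[[ 9.9000e-01 -1.2000e-01  0.0000e+00 -5.5629e+02]
 [-1.1000e-01 -9.6000e-01  2.6000e-01 -7.9510e+01]
 [-3.0000e-02 -2.6000e-01 -9.7000e-01  2.7354e+02]
 [ 0.0000e+00  0.0000e+00  0.0000e+00  1.0000e+00]] [552. -71. 285.] 347.68232815109087
```

View pics/w1.png

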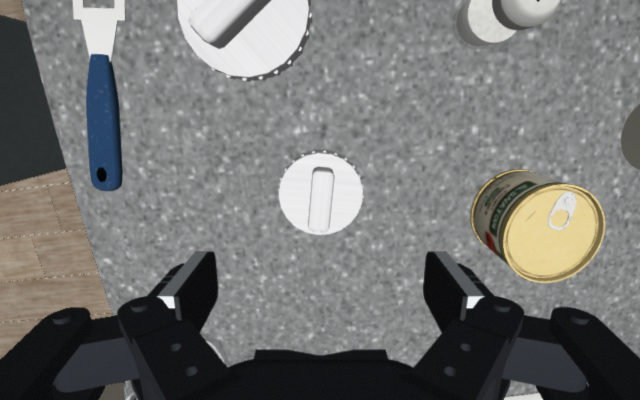

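The wrist view shows the lid disc centred near (321,193), with its wing from (322,169) to (319,233). The tin at (540,225) is clear of the fingers.

```bash
cat > l.py <<'E'
from h import *
import sys
c=cap('wrist');g=cv2.cvtColor(c['frame'],cv2.COLOR_RGB2HSV)
x0,y0,x1,y1=260,135,385,250
m=((g[...,2]>175)&(g[...,1]<40)).astype(np.uint8)[y0:y1,x0:x1]
m=cv2.morphologyEx(cv2.morphologyEx(m,cv2.MORPH_OPEN,np.ones((5,5))),cv2.MORPH_CLOSE,np.ones((9,9)))
k=max(cv2.findContours(m,cv2.RETR_EXTERNAL,cv2.CHAIN_APPROX_NONE)[0],key=cv2.contourArea)
e=cv2.fitEllipse(cv2.convexHull(k));u,v=e[0][0]+x0,e[0][1]+y0
print(e,u,v,'centre z24',ray(c,u,v,24).round(1),'w',np.linalg.norm(ray(c,u-e[1][0]/2,v,24)-ray(c,u+e[1][0]/2,v,24)))
a,b=ray(c,322,171,46),ray(c,319.5,231,46);print('wing',a.round(1),b.round(1),np.linalg.norm(a-b),(a+b)/2,'ang',np.arctan2(*(a-b)[1::-1]))
E
python3 l.py
```

```text
((60.16536331176758, 58.34721755981445), (82.15498352050781, 85.11266326904297), 90.20277404785156) 320.1653633117676 193.34721755981445 centre z24 [ 543.9 -136.6   24. ] w 63.70966077915925
wing [ 547.8 -115.3   46. ] [ 540.7 -159.2   46. ] 44.51263464862329 [ 544.25381264 -137.23362039   46.        ] ang 1.4120681969768993
```

Request:
{"method": "jog_arm", "body": {"increments": [1,0,0,0,0.04,1,-0.04,0.12,2,0,1,0,0,2,0,1,0,0,2,0,1,0,0,2,0,1,0,0,1.5,0,1,0,0,1,0,1,0,0,0.9,0,1,0,0,0,0,1,0,0,0,0]}}

```text
time: 4.8
position: [544.0, -137.0, 100.3]
tcp_rot: [0.761, 0.648, 0.0, 0.0]
wrist_force: [0.1, -0.2, 0.3]
grip_width: 0.994
finger_force: 0.0
```

```bash
python3 st.py
```

```text
t 4.8 q [-0.247  0.269 -0.32   0.982  0.     1.484] pos [ 544.  -137.   100.3] xyaw 1.411 z [ 5.e-04 -1.e-04 -1.e+00] F [ 0.1  -0.22  0.28] T [ 0.023 -0.026  0.017] grip 0.994 0.0
```

Request:
{"method": "jog_arm", "body": {"increments": [-1,0,0,0,0,-1,0,0,0,0,-1,0,0,0,0,-1,0,0,0,0,-1,0,0,0,0,-1,0,0,0,0,-1,0,0,0,0,-1,0,0,0,0,-1,0,0,0,0,-1,0,0,0,0,-1,0,0,0,0,-1,0,0,0,0]}}

```text
time: 6.0
position: [544.0, -137.0, 100.3]
tcp_rot: [0.761, 0.648, 0.0, 0.0]
wrist_force: [0.2, 0.9, 5.8]
grip_width: 0.169
finger_force: 59.0
```

```bash
python3 st.py
```

```text
t 6.0 q [-0.247  0.269 -0.32   0.981 -0.     1.484] pos [ 544.  -137.   100.3] xyaw 1.4108 z [ 7.e-04 -2.e-04 -1.e+00] F [0.15 0.89 5.8 ] T [-0.045  0.073 -0.017] grip 0.169 59.0
```

Request:
{"method": "jog_arm", "body": {"increments": [-1,0,0,-1,0,-1,0,0,-2,0,-1,0,0,-3,0,-1,0,0,-3,0,-1,0,0,-3,0,-1,0,0,-3,0,-1,1.2,-0.4,0,0,-1,2.3,-0.8,0,0,-1,2.3,-0.8,0,0,-1,2.3,-0.8,0,0,-1,2.3,-0.8,0,0,-1,2.3,-0.8,0,0,-1,2.3,-0.8,0,0,-1,2.3,-0.8,0,0,-1,2.3,-0.8,0,0,-1,2.2,-0.66,0,0,-1,0,0,0,0,-1,0,0,0,0,-1,0,0,0,0]}}

```text
time: 7.9
position: [504.6, 89.8, 249.4]
tcp_rot: [0.761, 0.648, -0.001, -0.0]
wrist_force: [-0.3, -0.2, -0.8]
grip_width: 0.174
finger_force: 58.3
```

```bash
python3 st.py; python3 -c "
from h import *
c=cap('wrist','w2')"
```

```text
t 7.9 q [ 0.176  0.108 -0.179  1.285 -0.     1.907] pos [504.6  89.8 249.4] xyaw 1.4105 z [-1.e-03 -4.e-04 -1.e+00] F [-0.25 -0.24 -0.77] T [-0.021 -0.039  0.037] grip 0.174 58.3
```

View pics/w2.png

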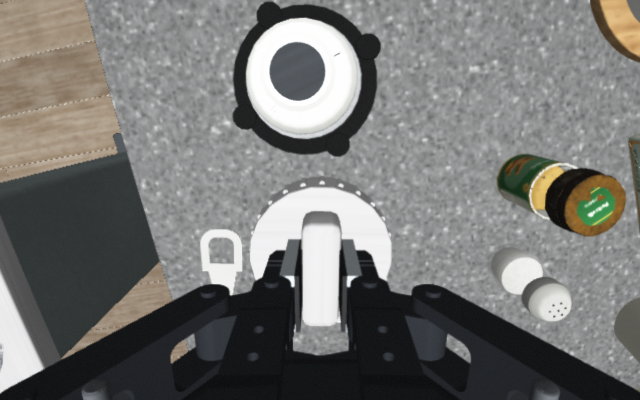

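The wrist view shows the lid held upright, its disc spanning x 250–391. The jar's dark opening is centred near (297,72). I'll measure both from this same view.

```bash
cat > w.py <<'E'
from h import *
c=cap('wrist');g=cv2.cvtColor(c['frame'],cv2.COLOR_RGB2GRAY)
m=(g[35:110,262:335]<110).astype(np.uint8)
k=max(cv2.findContours(m,cv2.RETR_EXTERNAL,cv2.CHAIN_APPROX_NONE)[0],key=cv2.contourArea)
e=cv2.fitEllipse(k);u,v=e[0][0]+262,e[0][1]+35
print(e,u,v,ray(c,u,v,106).round(1),'dia',np.linalg.norm(ray(c,u-e[1][0]/2,v,106)-ray(c,u+e[1][0]/2,v,106)))
# lid disc: front arc of top rim, fit circle on plane
z=249.2-100.3+24
pts=[]
for col in list(range(254,296,3))+list(range(350,390,3)):
    d=g[165:262,col]>200
    i=np.argmax(d&np.roll(d,-1)&np.roll(d,-2)&np.roll(d,-3)&np.roll(d,-4)&np.roll(d,-5));pts.append(ray(c,col,165+i,z)[:2])
P=np.array(pts)
from scipy.optimize import least_squares
r=least_squares(lambda p:np.hypot(*(P-p[:2]).T)-p[2],[505,90,33],loss='soft_l1')
print('lid',r.x.round(1),'res',np.abs(r.fun).mean())
E
python3 w.py;python3 j.py
```

```text
((34.56545639038086, 35.64799118041992), (53.41341018676758, 56.36363220214844), 173.13970947265625) 296.56545639038086 70.64799118041992 [505.7 176.3 106. ] dia 31.208815919432872
lid [505.3  87.8  32.8] res 0.13419687647298112
244.25185185185185 144.6888888888889 (7.187354564666748, 15.986261367797852) [534.9 181.3 106. ]
```

Request:
{"method": "jog_arm", "body": {"increments": [-1,1,-0.15,0,0,-1,2,-0.3,0,0,-1,2,-0.3,0,0,-1,2,-0.3,0,0,-1,1.64,-0.3,0,0,-1,0,0,0,0,-1,0,0,1,0,-1,0,0,1,0,-1,0,0,1,0,-1,0,0,0.9,0,-1,0,0,0,0,-1,0,0,0,0]}}

```text
time: 9.3
position: [505.2, 177.3, 210.6]
tcp_rot: [0.762, 0.648, -0.0, -0.0]
wrist_force: [-0.2, 0.1, -0.3]
grip_width: 0.171
finger_force: 58.2
```

```bash
python3 st.py; python3 -c "
from h import *
a=cap('scene')['frame'][125:215,190:300];b=cap('top')['frame'][190:265,190:290]
o=np.zeros((360,800,3),np.uint8);a=cv2.resize(a,None,fx=3.6,fy=4);o[:,:396]=a;o[:300,400:]=cv2.resize(b,(400,300));cv2.imwrite('pics/pl.png',o[:,:,::-1])"
```

```text
t 9.3 q [ 0.338  0.162 -0.202  1.207 -0.     2.069] pos [505.2 177.3 210.6] xyaw 1.4103 z [-6.e-04 -2.e-04 -1.e+00] F [-0.18  0.07 -0.32] T [-0.004  0.014  0.016] grip 0.171 58.2
```

View pics/pl.png

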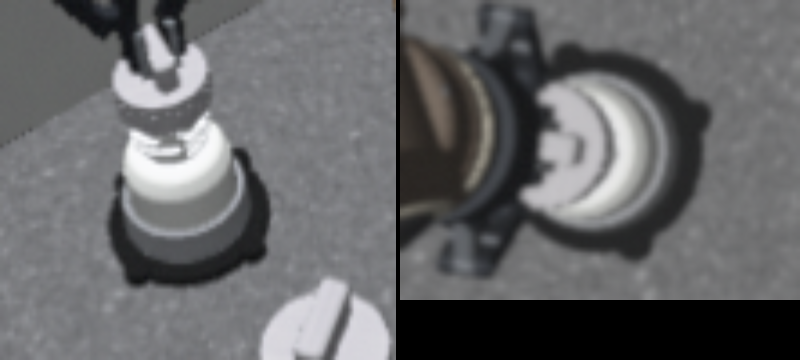

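The lid hangs level over the neck, at (162,95) in the crop, and lines up with the jar's axis. Lowering gently.

Request:
{"method": "jog_arm", "body": {"increments": [-1,0,0,0.3,0,-1,0,0,0.3,0,-1,0,0,0.2,0,-1,0,0,0.1,0,-1,0,0,0.1,0,-1,0,0,0,0]}}

```text
time: 10.0
position: [505.3, 177.6, 200.8]
tcp_rot: [0.761, 0.648, -0.0, -0.0]
wrist_force: [0.0, 0.6, -0.7]
grip_width: 0.171
finger_force: 58.2
```

```bash
python3 st.py
```

```text
t 10.0 q [ 0.338  0.165 -0.22   1.186 -0.     2.069] pos [505.3 177.6 200.8] xyaw 1.4108 z [-2.e-04 -1.e-04 -1.e+00] F [ 0.03  0.61 -0.7 ] T [-0.012 -0.036  0.003] grip 0.171 58.2
```

Request:
{"method": "jog_arm", "body": {"increments": [-1,0,0,0.1,0,-1,0,0,0.1,0,-1,0,0,0.1,0,-1,0,0,0,0]}}

```text
time: 10.4
position: [505.4, 177.7, 199.9]
tcp_rot: [0.761, 0.648, 0.001, 0.0]
wrist_force: [-3.9, -2.0, 11.2]
grip_width: 0.172
finger_force: 60.0
```

```bash
python3 st.py
```

```text
t 10.4 q [ 0.338  0.164 -0.223  1.181  0.     2.069] pos [505.4 177.7 199.9] xyaw 1.4108 z [ 1.9e-03  8.0e-04 -1.0e+00] F [-3.88 -1.97 11.25] T [-0.295  0.971  0.008] grip 0.172 60.0
```

Request:
{"method": "jog_arm", "body": {"increments": [-1,-0.08,-0.09,-0.15,0,-1,0,0,0,0,-1,0,0,0,0]}}

```text
time: 10.7
position: [504.6, 177.1, 200.0]
tcp_rot: [0.761, 0.648, 0.001, 0.0]
wrist_force: [-1.6, -0.9, 5.9]
grip_width: 0.173
finger_force: 59.0
```

```bash
python3 st.py
```

```text
t 10.7 q [ 0.337  0.163 -0.224  1.182  0.     2.068] pos [504.6 177.1 200. ] xyaw 1.4108 z [ 1.2e-03  4.0e-04 -1.0e+00] F [-1.6  -0.92  5.92] T [0.002 0.226 0.054] grip 0.173 59.0
```

Request:
{"method": "jog_arm", "body": {"increments": [-1,0,0,0,-0.06,-1,0,0,0,-0.06,-1,0,0,0,-0.06,-1,0,0,0,-0.06,-1,0,0,0,0]}}

```text
time: 11.2
position: [504.5, 177.0, 199.4]
tcp_rot: [0.678, 0.735, 0.0, 0.0]
wrist_force: [0.0, 0.6, -1.2]
grip_width: 0.168
finger_force: 58.2
```

```bash
python3 st.py
```

```text
t 11.2 q [ 0.337  0.164 -0.225  1.182 -0.     1.828] pos [504.5 177.  199.4] xyaw 1.651 z [ 3.e-04  1.e-04 -1.e+00] F [ 0.03  0.55 -1.24] T [0.013 0.    0.001] grip 0.168 58.2
```

Request:
{"method": "jog_arm", "body": {"increments": [-1,0,0,0.1,0,-1,0,0,0.1,0,-1,0,0,0.1,0,-1,0,0,0,0]}}

```text
time: 11.6
position: [504.3, 176.8, 196.9]
tcp_rot: [0.679, 0.735, 0.0, 0.0]
wrist_force: [-1.5, -1.3, 4.9]
grip_width: 0.173
finger_force: 59.2
```

```bash
python3 st.py
```

```text
t 11.6 q [ 0.337  0.164 -0.23   1.176 -0.     1.829] pos [504.3 176.8 196.9] xyaw 1.6501 z [ 4.e-04 -2.e-04 -1.e+00] F [-1.48 -1.27  4.89] T [-0.238  0.261  0.03 ] grip 0.173 59.2
```

Request:
{"method": "jog_arm", "body": {"increments": [-1,-0.05,-0.05,0.03,-0.06,-1,0,0,0,-0.06,-1,0,0,0,-0.06,-1,0,0,0,-0.06,-1,0,0,0,0]}}

```text
time: 12.1
position: [504.2, 176.6, 196.9]
tcp_rot: [0.585, 0.811, 0.001, 0.0]
wrist_force: [0.1, 0.4, 6.1]
grip_width: 0.172
finger_force: 59.4
```

```bash
python3 st.py
```

```text
t 12.1 q [ 0.337  0.163 -0.231  1.175  0.     1.587] pos [504.2 176.6 196.9] xyaw 1.8912 z [ 1.5e-03  8.0e-04 -1.0e+00] F [0.14 0.38 6.08] T [ 0.036  0.039 -0.112] grip 0.172 59.4
```

Laterally centred, with only friction torque. Keep turning backward.

Request:
{"method": "jog_arm", "body": {"increments": [-1,0,0,0,-0.06,-1,0,0,0,-0.06,-1,0,0,0,-0.06,-1,0,0,0,-0.06,-1,0,0,0,0]}}

```text
time: 12.6
position: [504.2, 176.6, 196.9]
tcp_rot: [0.484, 0.875, 0.001, 0.0]
wrist_force: [-1.6, -0.6, 5.3]
grip_width: 0.172
finger_force: 59.4
```

```bash
python3 st.py
```

```text
t 12.6 q [ 0.337  0.163 -0.231  1.175  0.     1.347] pos [504.2 176.6 196.9] xyaw 2.1312 z [ 1.4e-03  7.0e-04 -1.0e+00] F [-1.55 -0.62  5.29] T [ 0.019  0.102 -0.098] grip 0.172 59.4
```

Request:
{"method": "jog_arm", "body": {"increments": [-1,0,0,0,-0.06,-1,0,0,0,-0.06,-1,0,0,0,-0.06,-1,0,0,0,-0.06,-1,0,0,0,0]}}

```text
time: 13.1
position: [504.2, 176.6, 196.9]
tcp_rot: [0.376, 0.927, 0.001, 0.001]
wrist_force: [-1.5, 0.2, 5.8]
grip_width: 0.174
finger_force: 59.4
```

```bash
python3 st.py
```

```text
t 13.1 q [ 0.337  0.163 -0.231  1.175  0.     1.107] pos [504.2 176.6 196.9] xyaw 2.3713 z [ 1.4e-03  7.0e-04 -1.0e+00] F [-1.47  0.24  5.78] T [ 0.043  0.055 -0.088] grip 0.174 59.4
```

Request:
{"method": "jog_arm", "body": {"increments": [-1,0,0,0,-0.06,-1,0,0,0,-0.06,-1,0,0,0,-0.06,-1,0,0,0,-0.06,-1,0,0,0,0]}}

```text
time: 13.6
position: [504.2, 176.6, 196.9]
tcp_rot: [0.262, 0.965, 0.001, 0.001]
wrist_force: [-0.4, 0.7, 6.0]
grip_width: 0.172
finger_force: 59.4
```

```bash
python3 st.py
```

```text
t 13.6 q [ 0.337  0.163 -0.231  1.175  0.     0.867] pos [504.2 176.6 196.9] xyaw 2.6113 z [ 1.4e-03  7.0e-04 -1.0e+00] F [-0.36  0.65  5.97] T [ 0.017  0.146 -0.132] grip 0.172 59.4
```

Request:
{"method": "jog_arm", "body": {"increments": [-1,0,0,0,-0.06,-1,0,0,0,-0.06,-1,0,0,0,-0.06,-1,0,0,0,-0.06,-1,0,0,0,0]}}

```text
time: 14.1
position: [504.2, 176.6, 196.9]
tcp_rot: [0.145, 0.989, 0.0, 0.001]
wrist_force: [-0.5, 0.3, 5.7]
grip_width: 0.174
finger_force: 59.4
```

```bash
python3 st.py
```

```text
t 14.1 q [ 0.337  0.163 -0.231  1.175  0.     0.627] pos [504.2 176.6 196.9] xyaw 2.8513 z [ 1.3e-03  8.0e-04 -1.0e+00] F [-0.47  0.34  5.66] T [ 0.058  0.065 -0.119] grip 0.174 59.4
```

Request:
{"method": "jog_arm", "body": {"increments": [-1,0,0,0,-0.06,-1,0,0,0,-0.06,-1,0,0,0,-0.06,-1,0,0,0,-0.06,-1,0,0,0,0]}}

```text
time: 14.6
position: [503.6, 176.3, 195.6]
tcp_rot: [0.026, 1.0, -0.0, -0.0]
wrist_force: [0.6, 0.6, -0.5]
grip_width: 0.171
finger_force: 58.4
```

```bash
python3 st.py
```

```text
t 14.6 q [ 0.337  0.164 -0.233  1.175  0.     0.388] pos [503.6 176.3 195.6] xyaw 3.0904 z [-1.e-03 -3.e-04 -1.e+00] F [ 0.56  0.6  -0.52] T [ 0.049 -0.041  0.009] grip 0.171 58.4
```

The force has vanished, so the lugs are over the gaps. Lowering into them.

Request:
{"method": "jog_arm", "body": {"increments": [-1,0,0,0.1,0,-1,0,0,0.1,0,-1,0,0,0.1,0,-1,0,0,0.1,0,-1,0,0,0.1,0,-1,0,0,0,0]}}

```text
time: 15.2
position: [503.7, 176.4, 190.9]
tcp_rot: [0.025, 1.0, -0.0, -0.0]
wrist_force: [-0.1, 0.1, -0.4]
grip_width: 0.171
finger_force: 58.4
```

```bash
python3 st.py
```

```text
t 15.2 q [ 0.337  0.166 -0.241  1.164  0.     0.388] pos [503.7 176.4 190.9] xyaw 3.0906 z [-4.e-04 -1.e-04 -1.e+00] F [-0.08  0.13 -0.38] T [ 0.012  0.047 -0.043] grip 0.171 58.4
```

Request:
{"method": "jog_arm", "body": {"increments": [-1,0,0,0.1,0,-1,0,0,0.1,0,-1,0,0,0,0]}}

```text
time: 15.5
position: [504.0, 176.5, 189.8]
tcp_rot: [0.025, 1.0, 0.0, 0.0]
wrist_force: [-0.8, -0.2, 4.3]
grip_width: 0.164
finger_force: 59.0
```

```bash
python3 st.py
```

```text
t 15.5 q [ 0.337  0.166 -0.243  1.16  -0.     0.388] pos [504.  176.5 189.8] xyaw 3.0907 z [ 9.e-04  3.e-04 -1.e+00] F [-0.82 -0.16  4.35] T [-0.115  0.298 -0.051] grip 0.164 59.0
```

Request:
{"method": "jog_arm", "body": {"increments": [-1,0,0,0,0.06,-1,0,0,0,0.06,-1,0,0,0,0.06,-1,0,0,0,0.06,-1,0,0,0,0]}}

```text
time: 16.0
position: [503.9, 176.5, 189.1]
tcp_rot: [0.145, 0.989, 0.0, 0.0]
wrist_force: [-0.2, 0.0, 0.0]
grip_width: 0.171
finger_force: 58.4
```

```bash
python3 st.py
```

```text
t 16.0 q [ 0.337  0.167 -0.244  1.159 -0.     0.628] pos [503.9 176.5 189.1] xyaw 2.8506 z [ 3.e-04  1.e-04 -1.e+00] F [-0.18  0.01  0.03] T [-0.033  0.014  0.011] grip 0.171 58.4
```

Request:
{"method": "jog_arm", "body": {"increments": [-1,0,0,0.1,0,-1,0,0,0.03,0.05,-1,0,0,0.02,0.05,-1,0,0,0.02,0.05,-1,0,0,0,0]}}

```text
time: 16.5
position: [504.8, 176.4, 188.6]
tcp_rot: [0.218, 0.976, 0.0, 0.001]
wrist_force: [0.9, -1.1, 5.2]
grip_width: 0.173
finger_force: 59.0
```

```bash
python3 st.py
```

```text
t 16.5 q [ 3.370e-01  1.670e-01 -2.460e-01  1.156e+00 -1.000e-03  7.770e-01] pos [504.8 176.4 188.6] xyaw 2.7011 z [ 3.e-03 -2.e-04 -1.e+00] F [ 0.89 -1.11  5.22] T [-0.417 -0.147  0.067] grip 0.173 59.0
```

Request:
{"method": "jog_arm", "body": {"increments": [-1,0,0,0.02,0.05,-1,0,0,0.02,0.05,-1,0,0,0.02,0.05,-1,0,0,0.02,0.05,-1,0,0,0,0]}}

```text
time: 17.0
position: [504.7, 176.2, 187.7]
tcp_rot: [0.315, 0.949, 0.0, 0.001]
wrist_force: [0.6, -1.8, 5.3]
grip_width: 0.171
finger_force: 59.0
```

```bash
python3 st.py
```

```text
t 17.0 q [ 3.360e-01  1.670e-01 -2.470e-01  1.154e+00 -1.000e-03  9.770e-01] pos [504.7 176.2 187.7] xyaw 2.501 z [ 2.8e-03 -4.0e-04 -1.0e+00] F [ 0.61 -1.84  5.35] T [-0.46  -0.097  0.064] grip 0.171 59.0
```

Sinking 0.9 mm per 0.2 rad, as it should. Continue.

Request:
{"method": "jog_arm", "body": {"increments": [-1,0,0,0.02,0.05,-1,0,0,0.02,0.05,-1,0,0,0.02,0.05,-1,0,0,0.02,0.05,-1,0,0,0,0]}}

```text
time: 17.5
position: [504.6, 176.2, 186.8]
tcp_rot: [0.408, 0.913, 0.0, 0.001]
wrist_force: [0.6, -1.8, 4.3]
grip_width: 0.168
finger_force: 58.9
```

```bash
python3 st.py
```

```text
t 17.5 q [ 3.360e-01  1.680e-01 -2.490e-01  1.152e+00 -1.000e-03  1.177e+00] pos [504.6 176.2 186.8] xyaw 2.3011 z [ 2.5e-03 -5.0e-04 -1.0e+00] F [ 0.61 -1.82  4.34] T [-0.5   -0.092  0.104] grip 0.168 58.9
```

Request:
{"method": "jog_arm", "body": {"increments": [-1,0,0,0.03,0.04,-1,0,0,0.02,0.04,-1,0,0,0.02,0.04,-1,0,0,0,0]}}

```text
time: 17.9
position: [504.6, 176.1, 186.3]
tcp_rot: [0.462, 0.887, 0.0, 0.001]
wrist_force: [-0.6, -3.0, 6.4]
grip_width: 0.171
finger_force: 59.1
```

```bash
python3 st.py
```

```text
t 17.9 q [ 3.360e-01  1.680e-01 -2.500e-01  1.151e+00 -1.000e-03  1.297e+00] pos [504.6 176.1 186.3] xyaw 2.1813 z [ 2.6e-03 -6.0e-04 -1.0e+00] F [-0.6  -2.98  6.38] T [-0.582  0.1    0.07 ] grip 0.171 59.1
```

Request:
{"method": "jog_arm", "body": {"increments": [-1,0,0,0.01,0.04,-1,0,0,0.01,0.04,-1,0,0,0.01,0.03,-1,0,0,0,0]}}

```text
time: 18.3
position: [504.6, 176.4, 186.3]
tcp_rot: [0.51, 0.86, 0.001, 0.001]
wrist_force: [0.7, -1.9, 7.8]
grip_width: 0.171
finger_force: 59.3
```

```bash
python3 st.py
```

```text
t 18.3 q [ 3.370e-01  1.680e-01 -2.500e-01  1.151e+00 -1.000e-03  1.407e+00] pos [504.6 176.4 186.3] xyaw 2.0717 z [ 2.9e-03  3.0e-04 -1.0e+00] F [ 0.7  -1.92  7.82] T [-0.309  0.065  0.05 ] grip 0.171 59.3
```

Request:
{"method": "jog_arm", "body": {"increments": [-1,0,0,-0.03,0.03,-1,0,0,0,0.03,-1,0,0,0,0.03,-1,0,0,0,0]}}

```text
time: 18.7
position: [504.6, 176.5, 186.3]
tcp_rot: [0.548, 0.836, 0.001, 0.001]
wrist_force: [0.7, -1.6, 6.7]
grip_width: 0.169
finger_force: 59.0
```

```bash
python3 st.py
```

```text
t 18.7 q [ 3.370e-01  1.680e-01 -2.500e-01  1.151e+00 -1.000e-03  1.497e+00] pos [504.6 176.5 186.3] xyaw 1.9814 z [ 2.5e-03  3.0e-04 -1.0e+00] F [ 0.73 -1.59  6.7 ] T [-0.242 -0.017  0.001] grip 0.169 59.0
```

Request:
{"method": "jog_arm", "body": {"increments": [-1,0,0,0,0.03,-1,0,0,0,0.03,-1,0,0,0,0.03,-1,0,0,0,0]}}

```text
time: 19.1
position: [504.6, 176.5, 186.3]
tcp_rot: [0.585, 0.811, 0.001, 0.001]
wrist_force: [0.6, -1.4, 6.9]
grip_width: 0.176
finger_force: 59.0
```

```bash
python3 st.py
```

```text
t 19.1 q [ 3.370e-01  1.680e-01 -2.500e-01  1.151e+00 -1.000e-03  1.587e+00] pos [504.6 176.5 186.3] xyaw 1.8914 z [ 2.5e-03  3.0e-04 -1.0e+00] F [ 0.6  -1.4   6.88] T [-0.255  0.042  0.023] grip 0.176 59.0
```

Request:
{"method": "jog_arm", "body": {"increments": [-1,0,0,0,0.03,-1,0,0,0,0.03,-1,0,0,0,0.03,-1,0,0,0,0]}}

```text
time: 19.5
position: [504.5, 176.5, 186.3]
tcp_rot: [0.621, 0.784, 0.001, 0.001]
wrist_force: [-0.2, -1.5, 5.8]
grip_width: 0.169
finger_force: 59.1
```

```bash
python3 st.py; python3 -c "
from h import *
a=cap('scene')['frame'][125:215,190:300];b=cap('wrist')['frame']
o=np.zeros((360,800,3),np.uint8);o[:,:396]=cv2.resize(a,None,fx=3.6,fy=4);o[:250,400:]=cv2.resize(b,(400,250));cv2.imwrite('pics/sc.png',o[:,:,::-1])"
```

```text
t 19.5 q [ 0.337  0.168 -0.25   1.151 -0.     1.677] pos [504.5 176.5 186.3] xyaw 1.8015 z [ 2.4e-03  4.0e-04 -1.0e+00] F [-0.17 -1.52  5.78] T [-0.288  0.071  0.123] grip 0.169 59.1
```

View pics/sc.png

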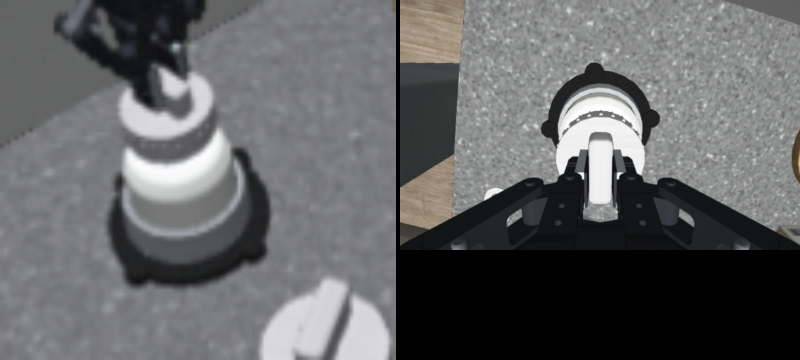

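The lid sits level and low on the neck, around (168,105) in the crop. Torque is just beginning to rise, so a little more turn.

Request:
{"method": "jog_arm", "body": {"increments": [-1,0,0,0,0.03,-1,0,0,0,0.02,-1,0,0,0,0]}}

```text
time: 19.9
position: [504.5, 176.6, 186.3]
tcp_rot: [0.64, 0.768, 0.001, 0.001]
wrist_force: [-0.2, -0.8, 6.2]
grip_width: 0.172
finger_force: 59.0
```

```bash
python3 st.py
```

```text
t 19.9 q [ 0.337  0.168 -0.25   1.151 -0.     1.726] pos [504.5 176.6 186.3] xyaw 1.752 z [ 2.3e-03  6.0e-04 -1.0e+00] F [-0.19 -0.82  6.16] T [-0.189  0.087  0.189] grip 0.172 59.0
```

Request:
{"method": "jog_arm", "body": {"increments": [-1,0,0,0,0.02,-1,0,0,0,0.02,-1,0,0,0,0]}}

```text
time: 20.2
position: [504.5, 176.6, 186.3]
tcp_rot: [0.655, 0.755, 0.001, 0.001]
wrist_force: [1.1, -0.4, 6.7]
grip_width: 0.171
finger_force: 58.9
```

```bash
python3 st.py
```

```text
t 20.2 q [ 0.337  0.168 -0.25   1.151 -0.     1.766] pos [504.5 176.6 186.3] xyaw 1.7122 z [ 2.4e-03  7.0e-04 -1.0e+00] F [ 1.1  -0.39  6.72] T [-0.172  0.02   0.263] grip 0.171 58.9
```

Stiff at the home height. Easing off the push, then releasing and lifting clear.

Request:
{"method": "jog_arm", "body": {"increments": [-1,0,0,-0.08,0,-1,0,0,0,-0.03,1,0,0,0,0,1,0,0,0,0,1,0,0,0,0,1,0,0,0,0,1,0,0,0,0,1,0,0,0,0,1,0,0,0,0,1,0,0,0,0,1,0,0,-1,0,1,0,0,-2,0,1,0,0,-3,0,1,0,0,-4,0,1,0,0,-3,0,1,0,0,0,0,1,0,0,0,0]}}

```text
time: 21.9
position: [504.1, 176.5, 317.0]
tcp_rot: [0.645, 0.765, 0.001, 0.001]
wrist_force: [0.5, -0.4, -0.8]
grip_width: 0.997
finger_force: 0.0
```

```bash
python3 st.py; python3 -c "
from h import *
a=cap('scene')['frame'][125:215,190:300];c=cap('wrist');b=c['frame']
o=np.zeros((360,800,3),np.uint8);o[:,:396]=cv2.resize(a,None,fx=3.6,fy=4);o[:250,400:]=cv2.resize(b,(400,250));cv2.imwrite('pics/end.png',o[:,:,::-1])"
```

```text
t 21.9 q [0.337 0.142 0.008 1.434 0.    1.738] pos [504.1 176.5 317. ] xyaw 1.7408 z [ 2.e-03  7.e-04 -1.e+00] F [ 0.46 -0.35 -0.77] T [-0.047  0.005 -0.06 ] grip 0.997 0.0
```

View pics/end.png

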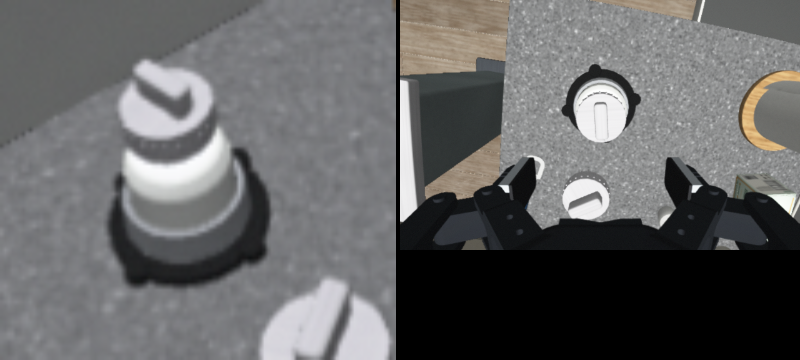

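The lid sits level on the jar at (165,110) in the crop, released, with the gripper clear. Handing it in.

```bash
python3 -c "
from bench import arm
print(arm.job_done())"
```

```text
the job is handed in; nothing more can be done
None
```

I screwed the small lid onto the jar until it went stiff at its home height, with an estimated jar twist of about 0.09 rad, then let go, lifted clear and handed in at about 22 s; no verdict came back, and I did not re-measure the other things' positions.

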